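# Latch the sprung clamp open and push the sleeve home in it

## Task

Open the spring clamp: push its slide back by the upright push plate, well past the stop pin, and let it go so that it comes back and catches on the pin, jaws standing open. Then push the sleeve lying in the trough along between the open jaws until its end is home against the end stop. Only push: lift nothing, leave the clamp latched open, and leave the tape roll, the pliers and the bottle where they are.

Things in the scene. Friction and masses are not known exactly. Their poses are not given: they have to be found in the camera images.
- clamp: Fixed frame of a small spring clamp: L-shaped aluminium plate, top 12 mm above the bench. Origin on the bench below the middle of the moving jaw's face when shut. Own +x: way the slide is pushed open; +y: to the trough's open end; z up. Other entries give x, y, z in mm in this frame. Plate: x -35..50, y -55..135 and x 50..225, y -60..45. Fixed dark jaw: face x -4, y -32..32, top z 34.
- trough_end (a point): Middle of the trough floor at its open (+y) end (x 11, y 135, z 12). The trough runs along y from y 35 to 135 up to the jaws; its two low walls have inner faces at x -2.5 and 24.5 and tops at z 20, so the sleeve stands 15 mm above them.
- slide (a joint): Sprung slide's travel along +x, m. 0: shut (jaws 4 mm apart, sleeve cannot enter); 0.045: hard end. Spring 4 N at 0, 8.5 N at the end, damping 25 N per m/s; the tooth on its side presses the pin aside from 0.005 to 0.026 (about 3 N more). Let go from beyond 0.028 it comes back to about 0.026 and rests on the pin (jaws 30 mm apart); let go earlier it returns to 0.
- push_face (a point): Middle of the front (-x side) of the upright dark push plate on the slide; moves with it (x 75, y 0, z 46 when shut). Plate 44 mm wide along y, 10 mm thick, z 23 to 69, two sloping ribs behind. Before it the slide's flat bar (34 mm wide, top z 23) is clear for 59 mm up to the moving jaw (x 0..16, y -30..30, top z 30 when shut).
- pin (a joint): Stop pin: spring plunger with roller nose and black knob, on the -y side of the slide; travel in m. 0: fully out (at rest, also when it holds the slide); about 0.008: pressed aside by the tooth.
- pin_housing (a point): Top of the dark block that holds the stop pin, 26 x 16 mm, top z 34 (x 61, y -48); the pin's knob stands out from it to y -73. Not to be handled.
- tube_mid (a point): Centre of the loose dark grey microphone sleeve, a round tube 115 mm long along its own y, 23 mm thick, about 80 g; for contact it is solid with flat ends. It lies in the trough along the clamp's y, centre at z 23.5, top at z 35. Its outer (+y) end, 57 mm from this point, overhangs the trough's open end at the start.
- tube_home (a point): Fixed point where the sleeve's centre lies when the sleeve is home (x 11, y 19, z 23.5): its inner end against the end stop, a dark block across the far side of the jaws with its face at y -38, top z 34. In the open jaws the sleeve has 7 mm of play along x.
- tape: Bystander: yellow tape roll lying flat, 63 mm across, 19 mm high, origin at the centre of its underside. Leave it where it is.
- pliers: Bystander: small pliers with orange handles lying flat, 45 x 102 x 9 mm, origin at the centre of the underside. Leave them where they are.
- bottle: Bystander: small red dropper bottle standing, 36 mm across, 78 mm high, origin at the centre of its underside. Leave it where it is.
Things that resemble listed ones, but are neither listed nor needed, are in the scene too. What is shaped like the part that bears tube_mid but purple is not meant.

How it is judged (in metres and radians):
On the way:
1. the slide, let go, rests latched on the stop pin at mid travel (value of joint slide between 0.0225 and 0.03 m and value of joint pin below 0.002 m and contact force between the fingers and slide below 0.3 N and velocity of joint slide between -0.01 and 0.01 m/s), for 0.2 s.
At the end, for the whole second after the job is handed in: The slide rests untouched on the stop pin (travel 22.5 to 30 mm, pin fully out within 2 mm), and the sleeve lies at rest on the clamp's floor between the jaws, along them within 0.12 rad, its end within 4 mm of the end stop (all of step 1 and x of tube_mid in the frame of clamp between -0.002 and 0.024 m and y of tube_mid in the frame of clamp between 0.01 and 0.023 m and z of tube_mid in the frame of clamp between 0.02 and 0.028 m and angle between the y axis of tube_mid and the y axis of clamp, either way round below 0.12 rad).
It fails at once if the sleeve is lifted (its centre rises above 38 mm over the bench) (height (world z) of tube_mid above 0.038 m).
It fails at once if the tape roll, the pliers or the bottle is moved by more than 20 mm (distance of any of tape, pliers, bottle from where it was at the start of the episode above 0.02 m).
It also fails if it takes over 43 s, if anything falls off the work surface, if the arm or the gripper's body presses on something with over 40 N, if the wrist force passes 120 N, or if a joint passes its speed limit or range.

## Robot

A 7-joint arm with a two-finger parallel gripper is mounted at the origin on a cart in front of the work surface, level with it; the furniture and walls round the work are solid. World frame = base frame: x ahead of the robot, y to its left, z up, the work surface at z = 0. Lengths are in m, angles in degrees, forces in N, time in s.
With the tool pointing down it reaches from about 0.4 to 0.9 m from the base axis. Payload 5.6 kg.
Tool frame: the origin (TCP) lies midway between the tips of the shut fingers; the grasp point (between the pads) lies 19 mm behind it; y points along the fingers, x is the direction in which the jaws open and shut, and the axes are right-handed (so a half turn about y gives the same grasp; the last joint's range is limited). The gripper opens to 92 mm and grips with 3 to 60 N. Pads are 20 mm wide; open, the fingers measure 128 mm over their backs; the gripper's body (75 mm by 189 mm) begins 69 mm behind the grasp point.
Start: joints at [-72.307, 26.786, -0.665, 91.828, 0.344, 61.387, -3.226], TCP at [0.224, 0.61, 0.215] pointing down, gripper open.
Joint ranges: [-144.91, 144.91], [-17.63, 115.5], [-89.93, 88.59], [15.96, 139.68], [-74.01, 254.01], [8.47, 105.57], [-167.45, 167.45]. Speed limits (degrees/s): [147.25, 147.25, 180, 180, 180, 180, 180].

## Interface

Orientations are given as [roll, pitch, yaw] about the fixed x, y, z axes, in that order (R = Rz(yaw) Ry(pitch) Rx(roll)).
In Python, from rig import * gives the robot as it stands.
- The arm moves only by the shell command python3 -m jog 'ROWS' [FORCE]. ROWS is JSON, a list of rows, each a list of 7 numbers: the turn, a rotation vector about the tool's x, y, z in degrees, then the shift along the tool's x, y, z in mm, then the gripper's target within -1 to 1 (shut at 1, half-way at 0, fully open at -1). A call has 1 to 5 rows; each row shifts and turns the commanded pose from where the row before left it, along the tool's axes as they then stand; what a row does not reach is not made up. A row lasts 1/12 s, in which the tool goes at most 41.7 mm and 7.16 degrees, less where a joint would pass 70% of its speed; a pose out of reach is approached as far as the arm can. A call with a gripper value outside its range is refused whole. The fingers move at their own pace and stop on an object; FORCE is the grip in N (left out, the last holds). Time passes only in rows, so rows that do not move let the fingers close. It gives the time, the measured TCP pose, the force and the opening at its end, in the units of the state.
- read_state(): the state, without advancing time (a new reading comes with each control period).
- capture(name): name is "side" or "top"; returns the picture (400x640x3 uint8, blue, green, red); there is no depth.
- get_calibration(name): a dict with "fx", "fy", "cx", "cy" (pixels), "extrinsics" (4x4, takes a point from world to camera coordinates). Camera axes: x right, y down, z forward; pixel columns grow to the right and rows downward; lengths in m; the calibration is good to about 2 mm. A picture is of the moment at which its call begins. get_calibration takes no time and is no camera call.
- job_done(): hands the job in, once; it reports no verdict.
The state is a dict: "time": time; "joint_positions": joint angles; "joint_velocities": joint speeds; "effort": joint torques, N m; "tool_pos": TCP position; "orientation": TCP orientation; "wrist_force": force on the tool from outside, world axes, zero at the start; "wrist_torque": the same for the moment, N m; "grip_width": opening from 0.0 (shut) to 1.0 (fully open).
Only numpy, scipy, OpenCV 4.12 (cv2) and the standard library are available. Lean on these libraries where they do the work, as an engineer would, in place of code of your own. Each camera call takes 0.05 s, during which the arm holds its last target.

## Working session

There is one attempt and no reset: what is moved stays moved. The work goes in short steps, Python scripts to look and compute and a shell command to move; the robot and the scene stay as the last step left them, time stands still between calls to the robot, and variables do not carry over. Pictures are saved under pics/ and viewed, and the job is handed in when it is done.

```bash
ls; mkdir -p pics; python3 - <<'E'
from rig import *
import cv2, numpy as np
for n in("side","top"):
    cv2.imwrite(f"pics/{n}0.png",capture(n)); c=get_calibration(n); print(n,c["fx"],c["fy"],c["cx"],c["cy"]);print(np.round(np.array(c["extrinsics"]),3))
s=read_state();print(s)
E
```

```text
pics
side 396.95918207747656 396.95918207747656 317.5054273607931 202.1602084268907
[[-0.959 -0.284 -0.023  0.57 ]
 [-0.097  0.403 -0.91   0.164]
 [ 0.268 -0.87  -0.414  0.623]
 [ 0.     0.     0.     1.   ]]
top 511.2283169916052 511.2283169916052 324.3940217633475 194.6433593384644
[[-0.024 -1.    -0.016 -0.071]
 [-0.999  0.025 -0.045  0.604]
 [ 0.045  0.015 -0.999  1.154]
 [ 0.     0.     0.     1.   ]]
{'time': 0.1, 'joint_positions': array([-72.30606618,  26.83113616,  -0.66644091,  91.8754397 ,
         0.34481692,  61.38531926,  -3.22495171]), 'joint_velocities': array([-0.05790258, -0.01371148, -0.03110325, -0.09455301,  0.06874957,
       -0.04436223,  0.0128655 ]), 'effort': array([ 1.33678499e-03, -5.21652031e+01, -1.21854109e-02, -2.44368267e+01,
       -5.67833602e-02,  1.41259577e-02,  4.03953061e-05]), 'tool_pos': array([0.22386535, 0.60968007, 0.21373503]), 'orientation': array([-9.00066951e+01,  8.96670302e-02,  6.98414206e+01]), 'wrist_force': array([ 1.01525507, -0.08802934, -0.50619707]), 'wrist_torque': array([-0.04347533, -0.00087036,  0.04243126]), 'grip_width': 0.9971970488033804}
```

View pics/side0.png

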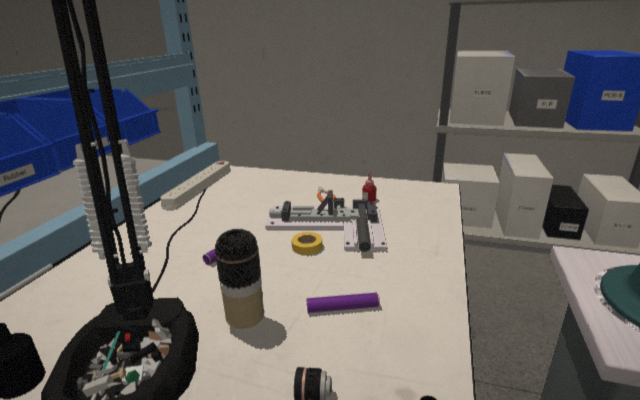

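View pics/top0.png

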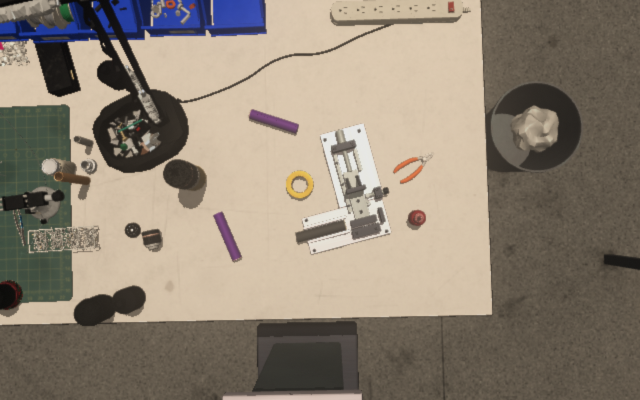

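```bash
python3 - <<'E'
import cv2
i=cv2.imread("pics/top0.png");cv2.imwrite("pics/topc.png",cv2.resize(i[110:265,280:450],None,fx=3.8,fy=3.8,interpolation=cv2.INTER_CUBIC))
i=cv2.imread("pics/side0.png");cv2.imwrite("pics/sidec.png",cv2.resize(i[160:270,250:400],None,fx=5,fy=5,interpolation=cv2.INTER_CUBIC))
E
```

```text
(no output)
```

View pics/topc.png

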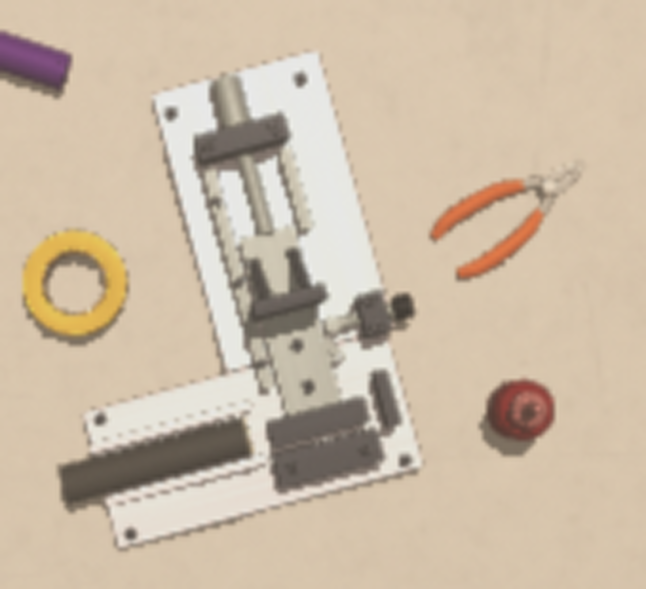

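View pics/sidec.png

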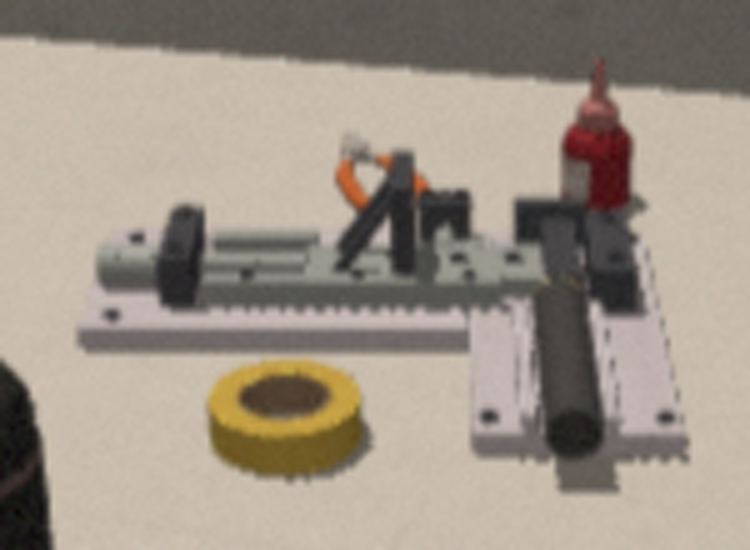

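The top view shows the clamp plate at about (345,190), with its slide axis pointing up in the image and the trough to the left. The candidates for the sleeve are the dark grey tube in the trough at px (321,231) and two purple tubes at (274,122) and (227,237). The grey one fits: right colour, lying in the trough, overhanging its open end. The enlarged crop confirms it.

```bash
cat > h.py <<'E'
from rig import *
import cv2, numpy as np
def cal(n):
    c=get_calibration(n);K=np.array([[c["fx"],0,c["cx"]],[0,c["fy"],c["cy"]],[0,0,1]]);return K,np.array(c["extrinsics"])
def ray(n,uv,z):
    K,E=cal(n);uv=np.atleast_2d(uv).astype(float);d=np.c_[uv,np.ones(len(uv))]@np.linalg.inv(K).T
    R,t=E[:3,:3],E[:3,3];o=-R.T@t;d=d@R;return o+d*((z-o[2])/d[:,2])[:,None]
def proj(n,P):
    K,E=cal(n);P=np.atleast_2d(P);q=(P@E[:3,:3].T+E[:3,3])@K.T;return q[:,:2]/q[:,2:]
E
python3 - <<'E'
from h import *
from scipy.optimize import least_squares
model=np.array([[-35,135],[-35,-55],[225,-60],[225,45],[50,135]])/1000
c=np.array([[118,548],[420,467],[318,53],[155,97],[85,412]])/3.8+[280,110]-0.4
# mask refine
i=cv2.imread("pics/top0.png")[110:265,280:450].astype(int)
m=((i.min(2)>195)&(i.max(2)-i.min(2)<25)).astype(np.uint8)
m=cv2.morphologyEx(m,cv2.MORPH_CLOSE,np.ones((25,25),np.uint8)) 
cs,_=cv2.findContours(m,cv2.RETR_EXTERNAL,cv2.CHAIN_APPROX_NONE);k=max(cs,key=cv2.contourArea)
print((cv2.approxPolyDP(k,4,True)[:,0]+[280,110]).tolist());print(c.round(1).tolist())
W=ray("top",c,0.012)[:,:2]
def T(p,a):
    C,S=np.cos(p[2]),np.sin(p[2]);return a@np.array([[C,-S],[S,C]]).T+p[:2]
r=least_squares(lambda p:(T(p,model)-W).ravel(),[.5,-.15,.2]);print(r.x,np.degrees(r.x[2]),(r.fun.reshape(-1,2)*1000).round(1))
# checks with side-picked corners: image side
s=np.array([[445+0,0]])
p=r.x
C,S=np.cos(p[2]),np.sin(p[2])
def w(x,y,z): 
    q=T(p,np.array([[x,y]])/1000)[0];return [q[0],q[1],z/1000]
pts=[w(-35,135,12),w(50,135,12),w(225,45,12),w(225,-60,12),w(-35,-55,12),w(75,0,46),w(75,22,69),w(75,-22,69),w(61,-48,34),w(11,135,12),w(16,30,30),w(16,-30,30),w(-4,32,34),w(-4,-32,34),w(8,-38,34)]
for n,o,f,sz in(("top",(280,110),3.8,(155,170)),("side",(250,160),5,(110,150))):
    im=cv2.imread(f"pics/{n}0.png");im=cv2.resize(im[o[1]:o[1]+sz[0],o[0]:o[0]+sz[1]],None,fx=f,fy=f,interpolation=cv2.INTER_CUBIC)
    for q in proj(n,pts): cv2.circle(im,tuple(int(v) for v in (q-o+.5)*f),3,(0,255,0),-1)
    cv2.imwrite(f"pics/ov_{n}.png",im)
# sleeve: dark mask
g=cv2.imread("pics/top0.png")
E
```

```text
[[363, 124], [320, 135], [334, 184], [334, 210], [303, 219], [309, 229], [311, 264], [313, 251], [390, 232]]
[[310.7, 253.8], [390.1, 232.5], [363.3, 123.5], [320.4, 135.1], [302.0, 218.0]]
[ 0.53216767 -0.17418722  0.23303678] 13.352023738659906 [[-1.3  0.5]
 [-1.5 -2.6]
 [ 1.6 -1.5]
 [ 1.5  1.5]
 [-0.3  2.1]]
```

```bash
python3 -c "
import cv2,numpy as np
a=cv2.imread('pics/ov_top.png');b=cv2.imread('pics/ov_side.png');b=cv2.resize(b,(750,550));cv2.imwrite('pics/ov_side2.png',b)"
```

```text
(no output)
```

View pics/ov_top.png

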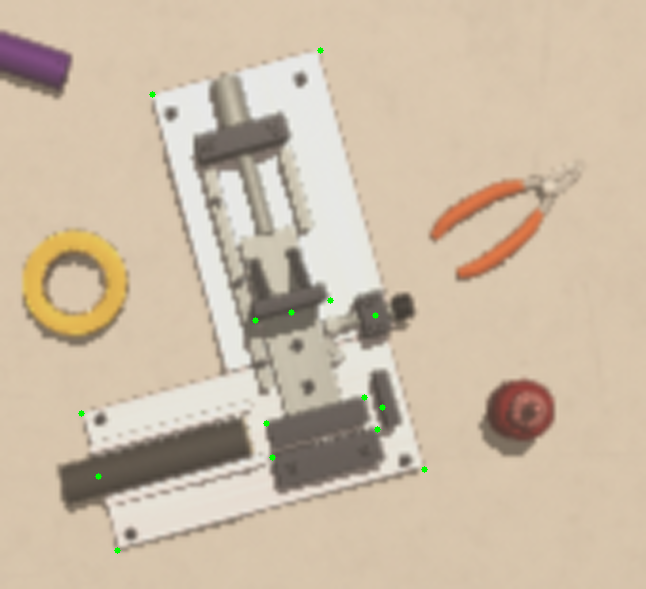

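View pics/ov_side.png

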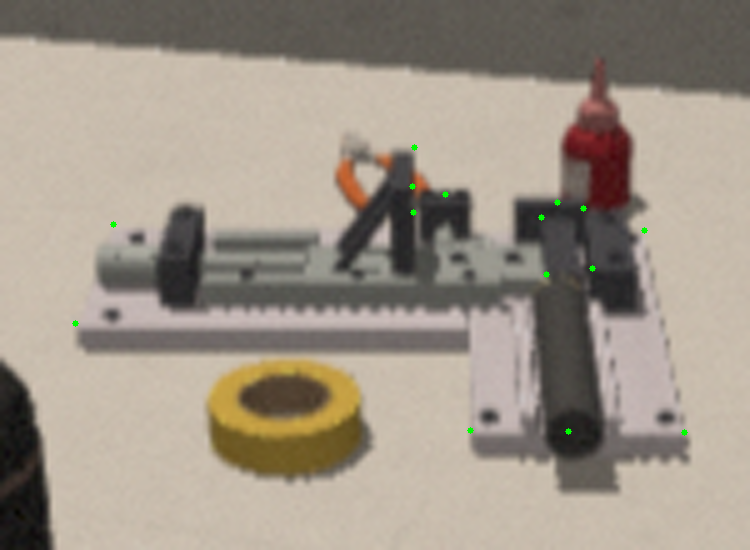

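Overlaid on both views, the clamp pose fits to about 2 mm: origin (0.532, -0.174), yaw 13.35°. In the top crop the green points land on the plate corners, the push plate at (291,312) and the pin housing at (375,315). I'll aim for tool yaw 103.35°, which puts tool x along clamp +y, tool y down and tool z along clamp -x. The gripper will be shut.

```bash
cat >> h.py <<'E'
P=np.array([0.53217,-0.17419]);YAW=13.352
A=np.radians(YAW);RC=np.array([[np.cos(A),-np.sin(A)],[np.sin(A),np.cos(A)]])
def where():
    s=read_state();t=s["tool_pos"];c=(RC.T@(t[:2]-P))*1000
    print("t",s["time"],"clamp xyz mm",c.round(1),(t[2]*1000).round(1),"rpy",s["orientation"].round(2),"F(clamp)",(RC.T@s["wrist_force"][:2]).round(2),s["wrist_force"][2].round(2),"grip",round(s["grip_width"],3))
    return c,t[2]*1000
E
python3 -m jog '[[0,-6.7,0,0,0,0,1],[0,-6.7,0,0,0,0,1],[0,-6.7,0,0,0,0,1],[0,-6.7,0,0,0,0,1],[0,-6.7,0,0,0,0,1]]' 20
python3 - <<'E'
from h import *
c,z=where()
print("tool x",(0-c[1]),"tool z",-(46-c[0]))
print(read_state()["joint_positions"])
E
```

```text
time: 0.52
tool_pos: [0.2239, 0.6099, 0.214]
orientation: [-90.0, 0.1, 103.7]
wrist_force: [-0.7, 1.3, 0.1]
grip_width: 0.658
t 0.5167 clamp xyz mm [-118.9  834.1] 214.0 rpy [-8.9970e+01  5.0000e-02  1.0368e+02] F(clamp) [-0.42  1.39] 0.09 grip 0.658
tool x -834.0518613348858 tool z -164.86995118786433
[-67.19059285  27.21227153  -7.72516782  91.47065363   4.00728931
  61.64458935  27.69647681]
```

```bash
python3 -m jog '[[0,0,0,-33,0,-6.5,1],[0,0,0,-33,0,-6.5,1],[0,0,0,-33,0,-6.5,1],[0,0,0,-33,0,-6.5,1],[0,0,0,-33,0,-6.5,1]]'
python3 -m jog '[[0,0,0,-33,0,-6.5,1],[0,0,0,-33,0,-6.5,1],[0,0,0,-33,0,-6.5,1],[0,0,0,-33,0,-6.5,1],[0,0,0,-33,0,-6.5,1]]'
python3 - <<'E'
from h import *
where();print(read_state()["joint_positions"].round(1))
E
```

```text
time: 0.93
tool_pos: [0.294, 0.4553, 0.2141]
orientation: [-90.0, 0.0, 103.4]
wrist_force: [1.1, -0.1, -0.5]
grip_width: 0.297
time: 1.35
tool_pos: [0.3636, 0.3023, 0.2144]
orientation: [-90.0, 0.0, 103.3]
wrist_force: [0.5, 0.6, 1.2]
grip_width: 0.005
t 1.35 clamp xyz mm [-53.9 502.6] 214.4 rpy [-8.9980e+01  1.0000e-02  1.0335e+02] F(clamp) [0.59 0.47] 1.22 grip 0.005
[-42.5   9.7  -1.5 115.8   0.3  54.5  59.3]
```

```bash
python3 -m jog '[[0,0,0,-33,0,-6.5,1],[0,0,0,-33,0,-6.5,1],[0,0,0,-33,0,-6.5,1],[0,0,0,-33,0,-6.5,1],[0,0,0,-33,0,-6.5,1]]'
python3 -m jog '[[0,0,0,-33,0,-6.5,1],[0,0,0,-33,0,-6.5,1],[0,0,0,-33,0,-6.5,1],[0,0,0,-33,0,-6.5,1],[0,0,0,-33,0,-6.5,1]]'
python3 -m jog '[[0,0,0,-33,0,-7,1],[0,0,0,-33,0,-7,1],[0,0,0,-33,0,-7,1],[0,0,0,-33,0,-7,1],[0,0,0,-33,0,-7,1]]'
python3 - <<'E'
from h import *
c,z=where();print(read_state()["joint_positions"].round(1));print(-c[1],-(46-c[0]))
E
```

```text
time: 1.77
tool_pos: [0.4333, 0.1493, 0.2145]
orientation: [-90.0, -0.0, 103.3]
wrist_force: [1.1, 0.8, 0.2]
grip_width: 0.005
time: 2.18
tool_pos: [0.503, -0.0036, 0.2145]
orientation: [-90.0, -0.0, 103.3]
wrist_force: [0.4, 0.1, -0.3]
grip_width: 0.008
time: 2.6
tool_pos: [0.5751, -0.1559, 0.2142]
orientation: [-90.0, -0.0, 103.3]
wrist_force: [0.4, 0.4, -0.5]
grip_width: 0.003
t 2.6 clamp xyz mm [46.   7.9] 214.2 rpy [-8.9970e+01 -2.0000e-02  1.0335e+02] F(clamp) [0.45 0.25] -0.46 grip 0.003
[ -2.2  21.8  18.1 100.7  -7.8  58.7 122.1]
-7.860116198801852 0.023230177607167946
```

```bash
python3 -m jog '[[0,0,0,-4,25,0,1],[0,0,0,-4,30,0,1],[0,0,0,0,30,0,1],[0,0,0,0,30,0,1],[0,0,0,0,0,0,1]]'
python3 - <<'E'
from h import *
c,z=where()
for n,o,f,sz in(("top",(280,110),3.5,(155,170)),("side",(250,110),4,(150,180))):
    im=capture(n);cv2.imwrite(f"pics/a_{n}.png",cv2.resize(im[o[1]:o[1]+sz[0],o[0]:o[0]+sz[1]],None,fx=f,fy=f,interpolation=cv2.INTER_CUBIC))
E
```

```text
time: 3.02
tool_pos: [0.5723, -0.1611, 0.0936]
orientation: [-89.4, -0.3, 103.3]
wrist_force: [-1.2, 0.2, -0.3]
grip_width: 0.005
t 3.0167 clamp xyz mm [42.1  3.5] 93.6 rpy [-89.42  -0.26 103.33] F(clamp) [-1.14  0.48] -0.25 grip 0.005
```

View pics/a_side.png

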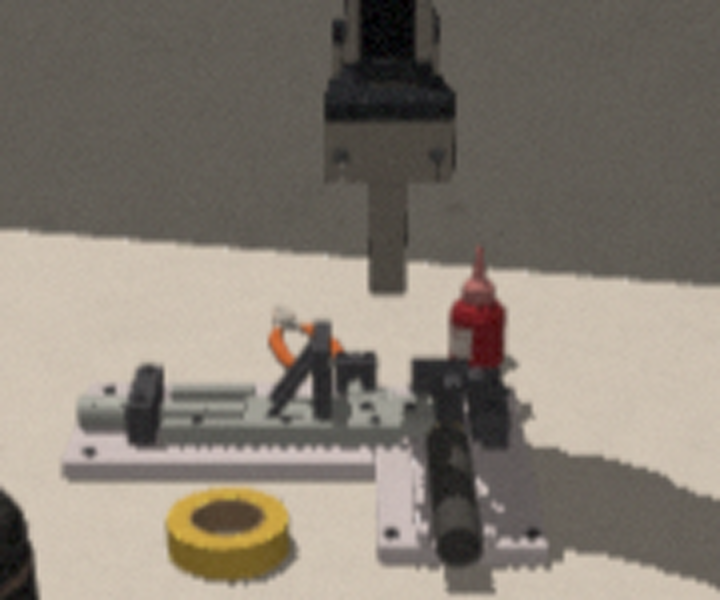

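View pics/a_top.png

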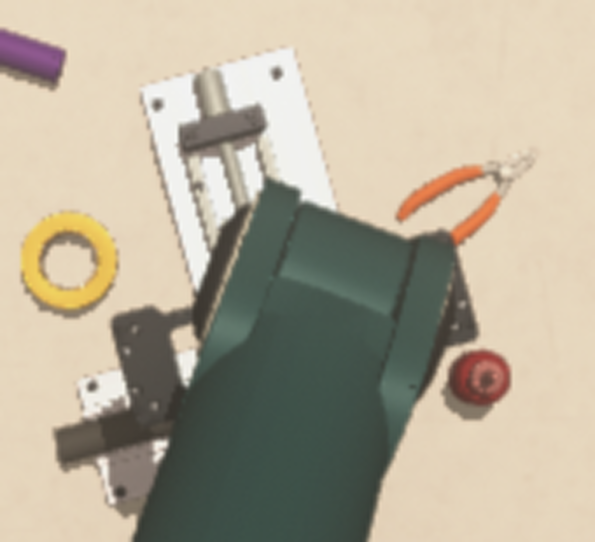

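The side view shows the shut fingers at (387,290) above the gap between the push plate (322,370) and the moving jaw (450,380). In the top view the arm hides the clamp.

```bash
python3 -m jog '[[0,0,0,0,0,0,1],[0,0,0,0,0,0,1]]'; python3 -c "
from h import *
where()"
```

```text
time: 3.28
tool_pos: [0.5782, -0.1626, 0.1018]
orientation: [-90.2, 0.1, 103.3]
wrist_force: [0.5, 0.7, 0.1]
grip_width: 0.004
t 3.2833 clamp xyz mm [47.5  0.6] 101.8 rpy [-9.0190e+01  8.0000e-02  1.0335e+02] F(clamp) [0.7  0.57] 0.13 grip 0.004
```

```bash
python3 -m jog '[[0,0,0,0,15,0,1],[0,0,0,0,15,0,1],[0,0,0,0,15,0,1],[0,0,0,0,15,0,1],[0,0,0,0,0,0,1]]'; python3 -c "
from h import *
where()
im=capture('side');cv2.imwrite('pics/b.png',cv2.resize(im[110:260,250:430],None,fx=4,fy=4,interpolation=2))"
```

```text
time: 3.7
tool_pos: [0.5761, -0.1618, 0.0389]
orientation: [-89.9, -0.1, 103.4]
wrist_force: [-0.3, -0.3, 0.2]
grip_width: 0.002
t 3.7 clamp xyz mm [45.6  1.9] 38.9 rpy [-8.9920e+01 -5.0000e-02  1.0336e+02] F(clamp) [-0.31 -0.2 ] 0.18 grip 0.002
```

View pics/b.png

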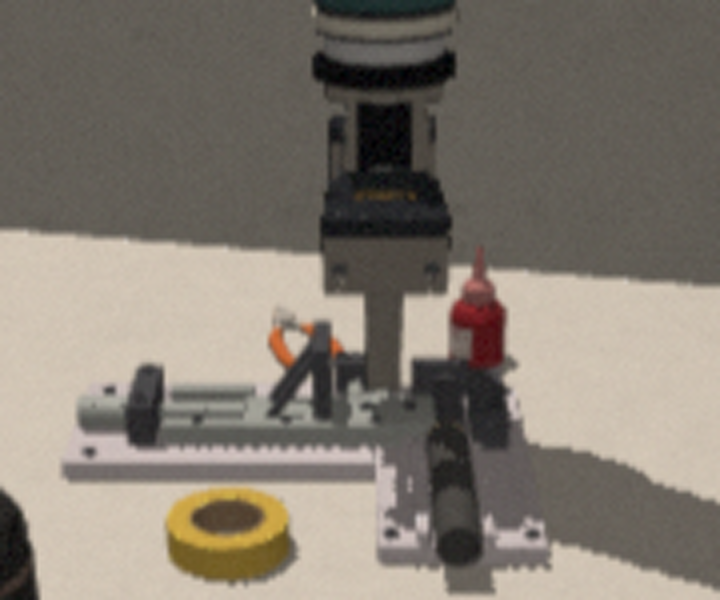

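The fingers stand in the gap at (383,380), clear of the push plate and the moving jaw. Now the push in clamp +x.

```bash
python3 -m jog '[[0,0,0,0,0,-7,1],[0,0,0,0,0,-7,1],[0,0,0,0,0,-7,1],[0,0,0,0,0,-6,1],[0,0,0,0,0,-6,1]]'; python3 -m jog '[[0,0,0,0,0,-6,1],[0,0,0,0,0,-5,1],[0,0,0,0,0,-5,1],[0,0,0,0,0,0,1]]';python3 -c "
from h import *
where()"
```

```text
time: 4.17
tool_pos: [0.6068, -0.1556, 0.0403]
orientation: [-89.7, -0.1, 103.3]
wrist_force: [-10.6, -1.7, 8.9]
grip_width: 0.002
time: 4.5
tool_pos: [0.6238, -0.1515, 0.04]
orientation: [-89.8, -0.0, 103.3]
wrist_force: [-6.7, -1.5, 5.4]
grip_width: 0.005
t 4.5 clamp xyz mm [94.4  0.9] 40.0 rpy [-8.9830e+01 -1.0000e-02  1.0335e+02] F(clamp) [-6.83  0.07] 5.4 grip 0.005
```

```bash
python3 -m jog '[[0,0,0,0,0,-5,1],[0,0,0,0,0,-4,1],[0,0,0,0,0,0,1]]';python3 -c "
from h import *
where()
im=capture('side');cv2.imwrite('pics/c.png',cv2.resize(im[110:260,250:430],None,fx=4,fy=4,interpolation=2))"
```

```text
time: 4.75
tool_pos: [0.6319, -0.1496, 0.0399]
orientation: [-89.8, -0.0, 103.3]
wrist_force: [-7.6, -1.3, 5.4]
grip_width: 0.002
t 4.75 clamp xyz mm [102.7   0.9] 39.9 rpy [-8.9770e+01 -3.0000e-02  1.0333e+02] F(clamp) [-7.72  0.47] 5.37 grip 0.002
```

View pics/c.png

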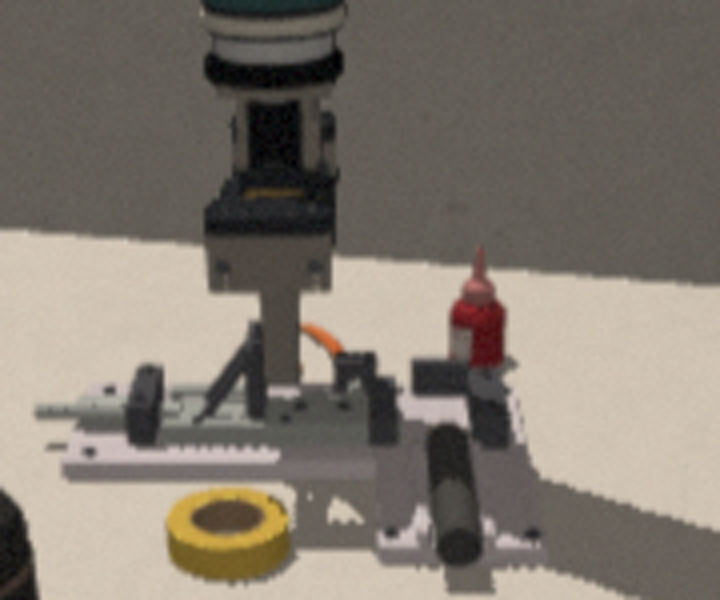

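The push plate has moved to (255,370), and the 7.7 N reading matches about 37 mm of travel. Next I back off.

```bash
python3 -m jog '[[0,0,0,0,0,8,1],[0,0,0,0,0,12,1],[0,0,0,0,0,10,1],[0,0,0,0,0,0,1],[0,0,0,0,0,0,1]]';python3 -c "
from h import *
where()
im=capture('side');cv2.imwrite('pics/d.png',cv2.resize(im[110:260,250:430],None,fx=4,fy=4,interpolation=2))"
```

```text
time: 5.22
tool_pos: [0.6046, -0.1557, 0.0401]
orientation: [-90.1, 0.0, 103.3]
wrist_force: [0.2, -0.8, 0.5]
grip_width: 0.006
t 5.2167 clamp xyz mm [74.7  1.3] 40.1 rpy [-9.0090e+01  1.0000e-02  1.0332e+02] F(clamp) [-0.01 -0.78] 0.47 grip 0.006
```

View pics/d.png

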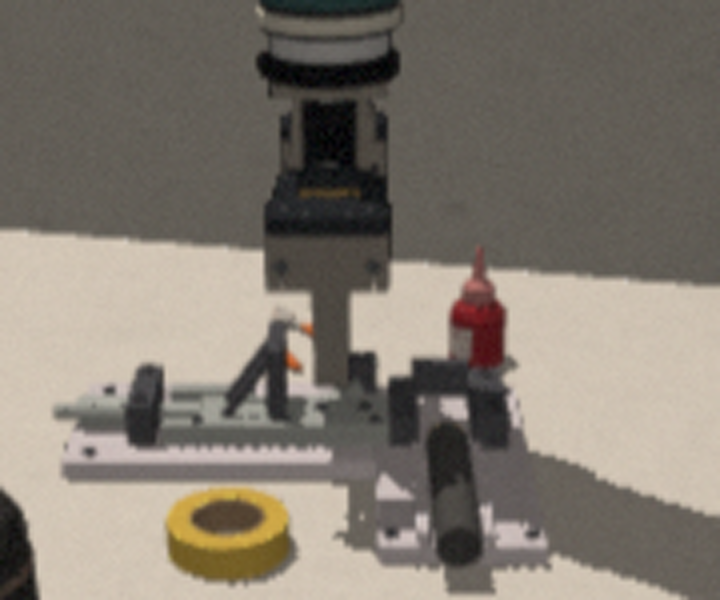

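The slide came back and holds: push plate at (278,370), about 24–26 mm of travel, with the jaws standing open at (403,410) and (488,415). I lift out and measure the sleeve's outer end.

```bash
python3 -m jog '[[0,0,0,0,15,0,1],[0,0,0,0,-20,0,1]]' >/dev/null 2>&1 & sleep 0; wait; python3 - <<'E'
from h import *
c,z=where()
u=np.array([[66,487]])/3.8+[280,110]-.4
for h in(.0235,.035): print((RC.T@(ray("top",u,h)[0,:2]-P)*1000).round(1))
s=np.array([[575,432]])/5+[250,160]-.4
print((RC.T@(ray("side",s,.0235)[0,:2]-P)*1000).round(1))
E
```

```text
t 5.4333 clamp xyz mm [71.8  3.7] 39.7 rpy [-89.57  -0.22 103.41] F(clamp) [-0.96  0.35] 0.45 grip 0.003
[  9.5 154.3]
[  9.7 153.4]
[  9.6 155.2]
```

I got a sign wrong on that lift: the first row went 15 mm down before coming up. It caused no contact, since the force is about 0 and z is back at 40 mm above the bar. I go on upward and check that the latch still holds.

```bash
python3 -m jog '[[0,0,0,0,-20,0,1],[0,0,0,0,-20,0,1],[0,0,0,0,-20,0,1],[0,0,0,0,0,0,1]]'; python3 -m jog '[[0,0,0,36,0,12,1],[0,0,0,36,0,12,1],[0,0,0,36,0,12,1],[0,0,0,36,0,12,1],[0,0,0,36,0,12,1]]'; python3 -m jog '[[0,0,0,0,0,0,1],[0,0,0,0,0,0,1],[0,0,0,0,0,0,1]]';python3 -c "
from h import *
where()
im=capture('side');cv2.imwrite('pics/e.png',cv2.resize(im[110:260,250:430],None,fx=4,fy=4,interpolation=2))
im=capture('top');cv2.imwrite('pics/e2.png',cv2.resize(im[110:265,280:450],None,fx=3.5,fy=3.5,interpolation=2))"
```

```text
time: 5.77
tool_pos: [0.6077, -0.156, 0.1089]
orientation: [-90.4, 0.2, 103.4]
wrist_force: [1.3, -0.3, 1.0]
grip_width: 0.004
time: 6.18
tool_pos: [0.5034, 0.0073, 0.1042]
orientation: [-90.0, -0.0, 103.4]
wrist_force: [-0.6, 0.1, -0.0]
grip_width: 0.005
time: 6.43
tool_pos: [0.505, 0.0055, 0.1046]
orientation: [-90.1, 0.0, 103.4]
wrist_force: [0.4, 0.4, 0.6]
grip_width: 0.01
t 6.4333 clamp xyz mm [ 15.  181.1] 104.6 rpy [-9.0060e+01  3.0000e-02  1.0338e+02] F(clamp) [0.53 0.3 ] 0.63 grip 0.01
```

View pics/e.png

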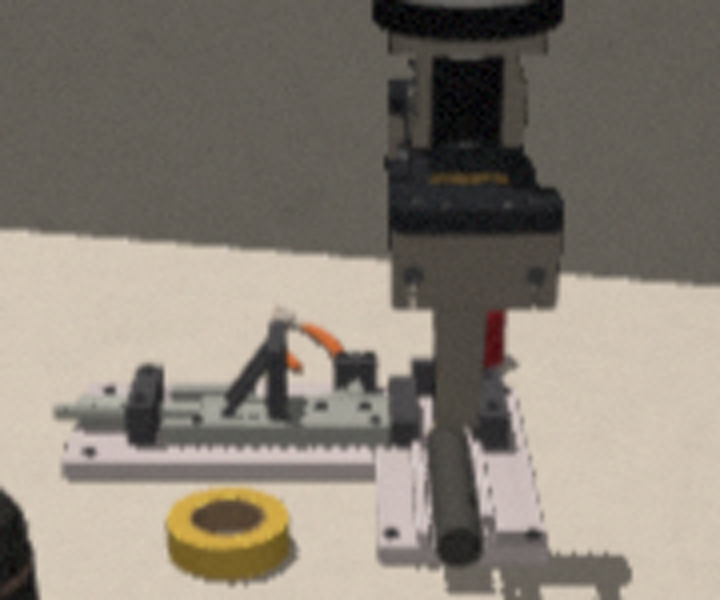

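View pics/e2.png

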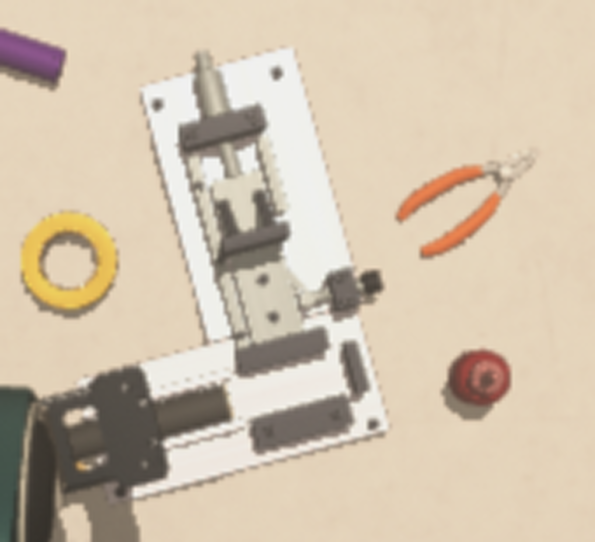

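Both views show the jaws open and the slide resting on the pin. The bystanders have not moved. Next I line up beyond the sleeve's outer end and go down.

```bash
python3 -m jog '[[0,0,0,3,15,2,1],[0,0,0,3,20,2,1],[0,0,0,0,20,0,1],[0,0,0,0,15,0,1],[0,0,0,0,10,0,1]]'; python3 -m jog '[[0,0,0,0,0,0,1],[0,0,0,0,0,0,1],[0,0,0,0,0,0,1]]';python3 -c "
from h import *
where()
im=capture('side');cv2.imwrite('pics/f.png',cv2.resize(im[110:260,250:430],None,fx=4,fy=4,interpolation=2))"
```

```text
time: 6.95
tool_pos: [0.4987, 0.009, 0.0229]
orientation: [-89.9, 0.0, 103.2]
wrist_force: [-0.2, 0.1, 0.2]
grip_width: 0.005
time: 7.2
tool_pos: [0.4997, 0.0099, 0.0252]
orientation: [-90.1, 0.0, 103.3]
wrist_force: [1.2, -0.2, 0.1]
grip_width: 0.002
t 7.2 clamp xyz mm [ 10.9 186.6] 25.2 rpy [-9.0070e+01  2.0000e-02  1.0329e+02] F(clamp) [ 1.16 -0.51] 0.13 grip 0.002
```

View pics/f.png

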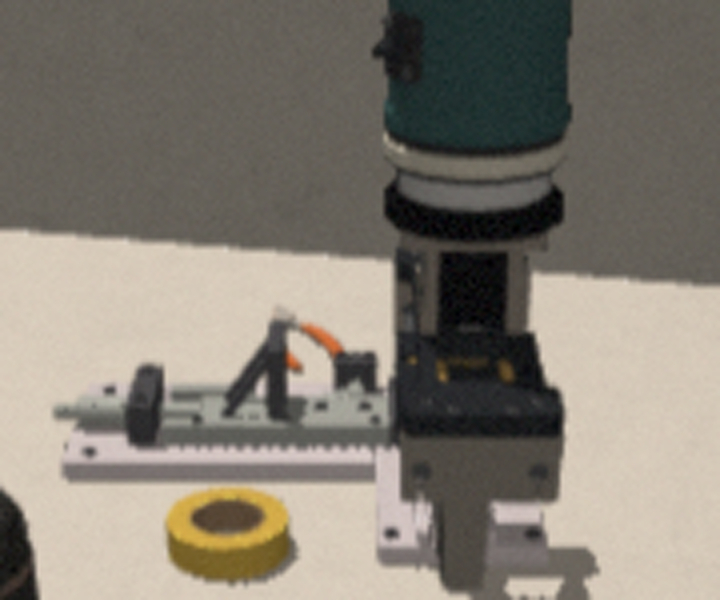

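The fingers stand beyond the sleeve's end at (463,580), lined up at x 10.9 mm. Pushing along -y.

```bash
python3 -m jog '[[0,0,0,-8,0,0,1],[0,0,0,-8,0,0,1],[0,0,0,-8,0,0,1],[0,0,0,-8,0,0,1],[0,0,0,-8,0,0,1]]'; python3 -m jog '[[0,0,0,-8,0,0,1],[0,0,0,-8,0,0,1],[0,0,0,-8,0,0,1],[0,0,0,-8,0,0,1],[0,0,0,-5,0,0,1]]';python3 -m jog '[[0,0,0,0,0,0,1]]';python3 -c "
from h import *
where()
im=capture('side');cv2.imwrite('pics/g.png',cv2.resize(im[110:260,250:430],None,fx=4,fy=4,interpolation=2))"
```

```text
time: 7.67
tool_pos: [0.5084, -0.0293, 0.0249]
orientation: [-90.0, -0.0, 103.3]
wrist_force: [0.2, 1.4, 0.8]
grip_width: 0.005
time: 8.08
tool_pos: [0.5168, -0.0659, 0.0246]
orientation: [-90.0, 0.0, 103.3]
wrist_force: [-0.1, 2.3, 1.8]
grip_width: 0.005
time: 8.17
tool_pos: [0.5168, -0.0664, 0.0245]
orientation: [-90.0, 0.1, 103.2]
wrist_force: [0.2, 0.2, 1.2]
grip_width: 0.004
t 8.1667 clamp xyz mm [ 10.  108.5] 24.5 rpy [-9.0010e+01  6.0000e-02  1.0323e+02] F(clamp) [0.25 0.15] 1.25 grip 0.004
```

View pics/g.png

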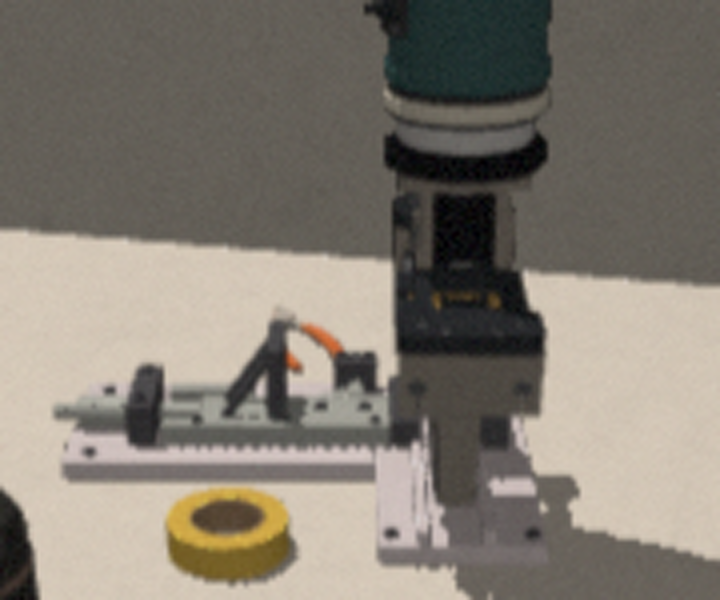

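The sleeve is moving with 1–2 N of push force. The fingers are at (460,490), about 14 mm short of home. I finish with small steps and watch the force.

```bash
python3 -m jog '[[0,0,0,-4,0,0,1],[0,0,0,-3,0,0,1],[0,0,0,-2,0,0,1],[0,0,0,0,0,0,1]]'; python3 -c "
from h import *
where()"
python3 -m jog '[[0,0,0,-2,0,0,1],[0,0,0,-1,0,0,1],[0,0,0,0,0,0,1]]'; python3 -c "
from h import *
where()"
```

```text
time: 8.55
tool_pos: [0.5187, -0.0738, 0.0245]
orientation: [-90.0, 0.0, 103.3]
wrist_force: [0.1, -0.3, 0.5]
grip_width: -0.001
t 8.55 clamp xyz mm [ 10.1 100.8] 24.5 rpy [-9.0000e+01  2.0000e-02  1.0332e+02] F(clamp) [ 0.   -0.28] 0.52 grip -0.001
time: 8.8
tool_pos: [0.5194, -0.0764, 0.0246]
orientation: [-90.0, 0.0, 103.3]
wrist_force: [0.1, -0.4, 0.2]
grip_width: 0.003
t 8.8 clamp xyz mm [10.2 98.1] 24.6 rpy [-9.0000e+01  1.0000e-02  1.0334e+02] F(clamp) [-0.04 -0.42] 0.22 grip 0.003
```

```bash
python3 -m jog '[[0,0,0,-2,0,0,1],[0,0,0,-1,0,0,1],[0,0,0,0,0,0,1]]'; python3 -c "
from h import *
where()"
python3 -m jog '[[0,0,0,-1,0,0,1],[0,0,0,-1,0,0,1],[0,0,0,0,0,0,1]]'; python3 -c "
from h import *
where()"
```

```text
time: 9.05
tool_pos: [0.5201, -0.0794, 0.0246]
orientation: [-90.0, 0.0, 103.3]
wrist_force: [-0.1, 0.4, 0.0]
grip_width: 0.008
t 9.05 clamp xyz mm [10.2 95. ] 24.6 rpy [-9.0010e+01  1.0000e-02  1.0333e+02] F(clamp) [0.03 0.45] 0.04 grip 0.008
time: 9.3
tool_pos: [0.5206, -0.0812, 0.0246]
orientation: [-90.0, 0.0, 103.3]
wrist_force: [0.3, -0.3, 0.9]
grip_width: 0.004
t 9.3 clamp xyz mm [10.2 93.1] 24.6 rpy [-9.0010e+01  1.0000e-02  1.0334e+02] F(clamp) [ 0.25 -0.34] 0.91 grip 0.004
```

```bash
python3 -m jog '[[0,0,0,-1,0,0,1],[0,0,0,-1,0,0,1],[0,0,0,0,0,0,1]]'; python3 -c "
from h import *
where()"
python3 -m jog '[[0,0,0,-1,0,0,1],[0,0,0,0,0,0,1]]'; python3 -c "
from h import *
where()
im=capture('top');cv2.imwrite('pics/h2.png',cv2.resize(im[150:265,280:410],None,fx=5,fy=5,interpolation=2))"
```

```text
time: 9.55
tool_pos: [0.521, -0.0833, 0.0246]
orientation: [-90.0, 0.0, 103.3]
wrist_force: [0.6, 0.2, 1.1]
grip_width: 0.005
t 9.55 clamp xyz mm [10.2 91. ] 24.6 rpy [-9.0010e+01  1.0000e-02  1.0333e+02] F(clamp) [0.6  0.09] 1.08 grip 0.005
time: 9.72
tool_pos: [0.5211, -0.0838, 0.0246]
orientation: [-90.0, -0.0, 103.3]
wrist_force: [-0.1, 0.5, 0.8]
grip_width: 0.004
t 9.7167 clamp xyz mm [10.1 90.5] 24.6 rpy [-9.0000e+01 -2.0000e-02  1.0334e+02] F(clamp) [-0.03  0.5 ] 0.79 grip 0.004
```

View pics/h2.png

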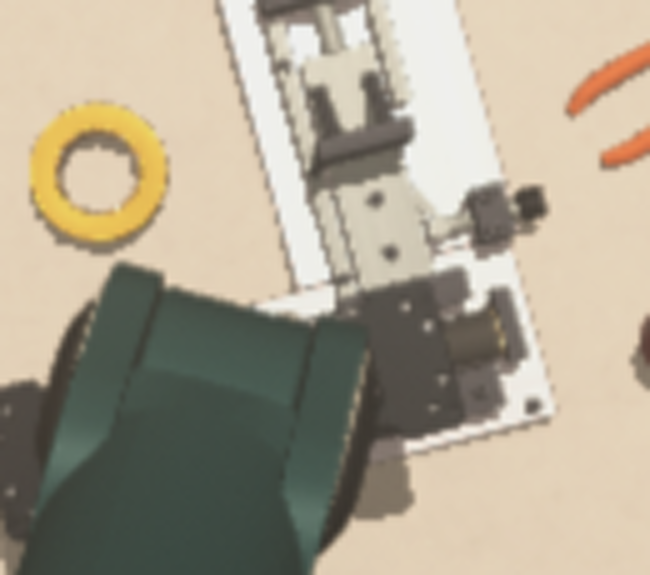

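The sleeve's inner end at (500,335) is close to the stop block's front edge at about (508,330), but I have felt no contact force yet. I keep pushing.

```bash
for k in 1; do python3 -m jog '[[0,0,0,-1,0,0,1],[0,0,0,-1,0,0,1],[0,0,0,0,0,0,1],[0,0,0,0,0,0,1]]'; done; python3 -c "
from h import *
where()"
```

```text
time: 10.1
tool_pos: [0.5212, -0.084, 0.0246]
orientation: [-89.9, -0.1, 103.4]
wrist_force: [-1.8, 5.7, 2.6]
grip_width: 0.001
t 10.1 clamp xyz mm [10.1 90.3] 24.6 rpy [-89.95  -0.15 103.42] F(clamp) [-0.42  5.99] 2.57 grip 0.001
```

```bash
python3 -m jog '[[0,0,0,-1,0,0,1],[0,0,0,0,0,0,1],[0,0,0,0,0,0,1]]'; python3 -c "
from h import *
where()"
```

```text
time: 10.35
tool_pos: [0.5212, -0.084, 0.0246]
orientation: [-89.9, -0.2, 103.4]
wrist_force: [-2.4, 7.9, 2.1]
grip_width: 0.005
t 10.35 clamp xyz mm [10.1 90.3] 24.6 rpy [-89.93  -0.21 103.45] F(clamp) [-0.5   8.26] 2.13 grip 0.005
```

Solid contact: the force rose from 0.5 to 8 N while the TCP stayed at y 90.3 mm, so the sleeve is home. I back off, lift and check.

```bash
python3 -m jog '[[0,0,0,8,0,0,1],[0,0,0,12,0,0,1],[0,0,0,10,0,0,1],[0,0,0,0,0,0,1]]'; python3 -m jog '[[0,0,0,0,-25,0,1],[0,0,0,0,-30,0,1],[0,0,0,0,-30,0,1],[0,0,0,35,-10,0,1],[0,0,0,38,0,0,1]]'; python3 -m jog '[[0,0,0,38,0,0,1],[0,0,0,38,0,0,1],[0,0,0,20,0,0,1],[0,0,0,0,0,0,1],[0,0,0,0,0,0,1]]'; python3 -c "
from h import *
where()
im=capture('top');cv2.imwrite('pics/i.png',cv2.resize(im[110:265,280:450],None,fx=3.8,fy=3.8,interpolation=2))
o=(280,110)
im=capture('side');cv2.imwrite('pics/i2.png',cv2.resize(im[160:270,250:400],None,fx=5,fy=5,interpolation=2))"
```

```text
time: 10.68
tool_pos: [0.5144, -0.0551, 0.0244]
orientation: [-90.0, -0.1, 103.5]
wrist_force: [-1.1, 0.3, 0.6]
grip_width: 0.002
time: 11.1
tool_pos: [0.5008, 0.0116, 0.1228]
orientation: [-90.4, 0.1, 103.0]
wrist_force: [0.7, 1.3, -0.0]
grip_width: 0.003
time: 11.52
tool_pos: [0.4759, 0.1075, 0.1197]
orientation: [-90.0, 0.0, 103.5]
wrist_force: [0.5, -0.3, 0.5]
grip_width: 0.004
t 11.5167 clamp xyz mm [ 10.3 287.1] 119.7 rpy [-9.002e+01  2.000e-02  1.035e+02] F(clamp) [ 0.44 -0.43] 0.49 grip 0.004
```

View pics/i.png

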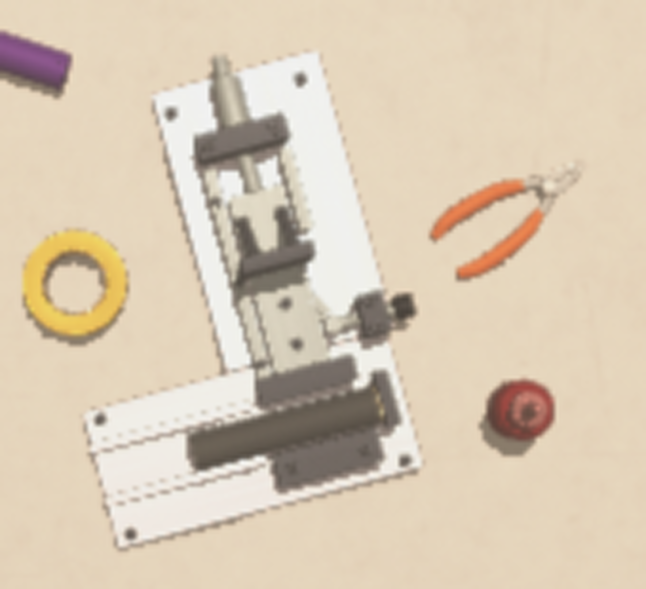

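View pics/i2.png

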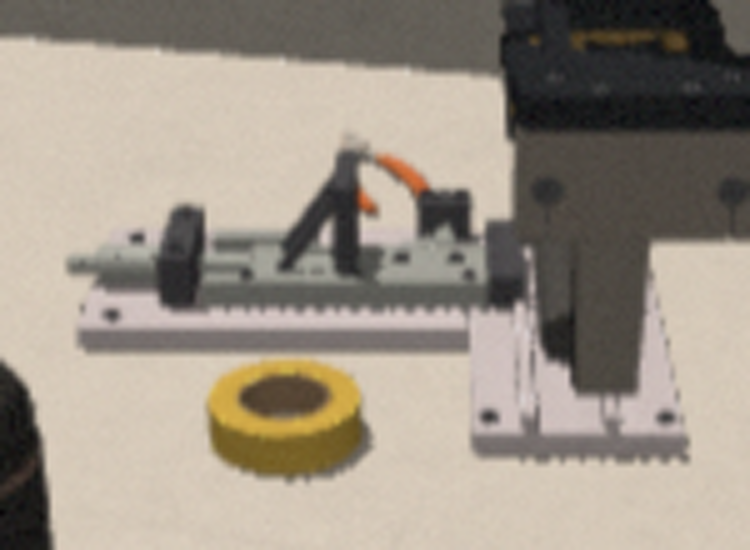

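The top view shows the sleeve lying between the open jaws, from (195,450) to (382,403), with its inner end at the stop block (385,400). The slide is latched, and the tape, pliers and bottle match the first picture. One numeric check, then I hand in.

```bash
python3 - <<'E'
from h import *
u=np.array([[196,450],[381,404]])/3.8+[280,110]-.4
q=(ray("top",u,.030)[:,:2]-P)@RC*1000
print(q.round(1),"centre",q.mean(0).round(1),"ang",np.degrees(np.arctan2(q[0,0]-q[1,0],q[0,1]-q[1,1])).round(1))
u=np.array([[275,268]])/3.8+[280,110]-.4  # push plate front top edge, z69
print("push face x",((ray("top",u,.069)[:,:2]-P)@RC*1000).round(1))
a=cv2.imread("pics/top0.png")[110:265,280:450];b=cv2.resize(cv2.imread("pics/i.png"),(170,155),interpolation=cv2.INTER_AREA)
for nm,(x0,y0,x1,y1) in dict(tape=(3,57,37,93),pliers=(110,38,157,77),bottle=(124,96,149,122)).items():
    f=lambda im:np.array([v["m10"]/v["m00"]-0 if k==0 else v["m01"]/v["m00"] for v in [cv2.moments(cv2.inRange(cv2.cvtColor(im[y0:y1,x0:x1],cv2.COLOR_BGR2HSV),(0,110,50),(180,255,255)),True)] for k in (0,1)])
    print(nm,"shift px",(f(b)-f(a)).round(2))
print(job_done())
E
```

```text
[[ 11.2  74. ]
 [  9.7 -38.4]] centre [10.5 17.8] ang 0.8
push face x [[101.    3.5]]
tape shift px [ 0.06 -0.03]
pliers shift px [-0.12  0.11]
bottle shift px [-0.14  0.23]
the job is handed in; nothing more can be done
None
```

I opened and latched the spring clamp, pushed the sleeve home against the end stop, and handed the job in at about 11.6 s of the 43 s allowed. The hand-in reports no verdict.

**Clamp:** I pushed the slide back to about 37 mm by its push plate with the shut fingers, then backed off. It came back and rests on the pin at about 26 mm of travel (push face at x 101 mm), jaws open. I could not read the pin's travel directly.

**Sleeve:** I pushed it along the trough until the force rose from 0.5 to 8 N with no further movement. The last picture puts its centre at about x 10.5, y 17.8 mm in the clamp frame, tilted 0.8°, with its inner end at the stop face. These pixel positions are good to about 2 mm.

**Tape, pliers and bottle:** each shifted less than 0.3 pixel, under 1 mm.

**Two things to note:**
- **Wrong-sign row:** while lifting out of the clamp, one row of mine commanded 15 mm down before coming up. The force reading right after was about zero, and the slide stayed latched.
- **Late contact:** the end stop came about 4 mm further than the 36 mm finger width I assumed. The fingers may be narrower at the tips, or my pose was slightly off.

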